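Lock a filter cartridge into its bayonet head

ROBOT

A 7-joint arm with a two-finger parallel gripper is mounted at the origin on a cart in front of the work surface, level with it; the furniture and walls round the work are solid. World frame = base frame: x ahead of the robot, y to its left, z up, the work surface at z = 0. Lengths are in m, angles in rad, forces in N, time in s.
With the tool pointing down it reaches from about 0.4 to 0.85 m from the base axis. Payload 10.4 kg.
Tool frame: the origin (TCP) lies at the very end of the fingers, on their centre line; the grasp point (between the pads) lies 19 mm behind it; z points along the fingers, y is the direction in which the jaws open and shut (so a half turn about z gives the same grasp; the last joint's range is limited). The gripper opens to 87 mm and grips with 3 to 60 N. Pads are 19 mm wide; open, the fingers measure 117 mm over their backs; the gripper's body (75 mm by 190 mm) begins 51 mm behind the grasp point.
Start: joints at [1.084, 0.332, -0.065, 1.46, 0.022, 1.35, -0.088], TCP at [0.28, -0.559, 0.197] pointing down, gripper open.
Joint ranges: [-2.6, 2.6], [-0.5, 2.12], [-1.47, 1.34], [0.16, 2.42], [-1.27, 4.41], [0.06, 2.06], [-2.6, 2.6]. Speed limits (rad/s): [2.22, 2.22, 2.79, 2.79, 3.14, 3.14, 3.14].

INTERFACE

Orientations are given as a unit quaternion [x, y, z, w].
In Python, from bench import r, eyes, job gives the robot as it stands. The module is installed in compiled form; this text tells all that it offers.
- The arm moves only by the tool play_rows, never from a script. Its argument "motion" is a list of rows, each a list of 7 numbers: the shift along the tool's x, y, z as a fraction of full scale, then the turn, a rotation vector about the tool's x, y, z as a fraction of full scale, then the opening in per cent of the stroke, from 0 (shut) to 100 (fully open). A call has 1 to 5 rows; each row is the pose to reach, as a shift and turn from the pose commanded when the call began, along the tool's axes at that moment; what a row does not reach only later rows make up. Full scale, the value 1, is 0.2 m for a shift and 90 degrees for a turn. A row lasts 1/8 s, in which the tool goes at most 62.5 mm and 10.7 degrees, less where a joint would pass 70% of its speed; a pose out of reach is approached as far as the arm can. A call with a number of a shift or a turn outside -1 to 1 is refused whole. A call with a gripper value outside its range is refused whole. The fingers move at their own pace and stop on an object; "squeeze" is the grip in N (left out, the last holds). Time passes only in rows, so rows that repeat a pose let the fingers close. It gives the time, the measured TCP pose, the force and the opening at its end, in the units of the state.
- r.read_state(): the state, without advancing time (a new reading comes with each control period).
- eyes.camera(name): name is "scene" or "side" or "wrist"; returns a dict with "image" (420x560x3 uint8, red, green, blue), "mtx" (3x3 intrinsics, pixels), "R" (3x3) and "t" (3): a world point X has camera coordinates R X + t. Camera axes: x right, y down, z forward; pixel columns grow to the right and rows downward; lengths in m; the calibration is good to about 2 mm. A picture is of the moment at which its call begins. There is no depth.
- job.close_job(): hands the job in, once; it reports no verdict.
Trained networks look in a picture, given as the dict that the camera call returned (one of the last four; its "shot" number tells which), for a name from the list of things; names that differ only in an ending like _2 or _b are one class to them, and where a whole thing is asked for, a point or a joint stands for the part that bears it (a point fixed in the world has none). Each returns a list of dicts, best first, with "p" (0 to 1); they miss things now and then, are a little off and sometimes report something else, mostly with a low value. They report only what shows in the picture. A call takes as long as a camera call. They do not tell look-alikes from the thing itself.
- eyes.regions_of(picture, label): "region" (420x560 bool, what is visible of it) and "xy" ([column, row] in pixels, amid what is visible of it).
- eyes.landmark_of(picture, label): "xy" ([column, row] in pixels: a listed point, or the origin of a listed thing).
The state is a dict: "time": time; "joint_positions": joint angles; "joint_vel": joint speeds; "joint_torque": joint torques, N m; "ee_pos": TCP position; "eef_rot": TCP orientation; "ft_force": force on the tool from outside, world axes, zero at the start; "torque": the same for the moment, N m; "width": finger opening in m.
Only numpy, scipy, OpenCV 4.12 (cv2) and the standard library are available. Lean on these libraries where they do the work, as an engineer would, in place of code of your own. Each camera call takes 0.05 s, during which the arm holds its last target. There are 200 camera calls.

TASK

Fit the loose white filter cartridge into the round filter head that is screwed to the bench: enter its nose in the steel ring, feel for the two slots with its two pins, push it down against the spring and turn it a quarter turn clockwise (seen from above) to its stop, then let go so that the spring lifts the pins into their notches and it stays locked and upright. Press gently, never force it (40 N is too much), and leave everything else on the bench where it stands.

Things in the scene. Friction and masses are not known exactly. Their poses are not given: they have to be found in the camera images.
- cartridge: Loose filter cartridge, 0.08 to 0.17 kg, 88 mm tall, upright on its grey nose, which is 35 mm dia, z 0 to 33, tapering to 30 mm dia over the lowest 6 mm. Above it a white flange 56 mm dia, z 33 to 38, and a ribbed white body 49 mm dia up to z 62, carrying a grip bar. Origin: centre of the nose's flat underside; z up, x along pins and bar. A half turn about z makes no difference.
- pins (a point): Point on the cartridge's axis 17 mm above its origin, between its two steel pins: 7 mm dia, level, sticking out of the nose along the cartridge's +x and -x, ends 24.5 mm from the axis.
- grip (a point): Middle of the cartridge's grip bar, 75 mm above its origin: 46 mm long (along the cartridge's x, parallel to the pins), 14 mm thick (along y), from 61 to 88 mm above the origin. Pinch it from above, across y.
- filter_head: The filter head, fixed: square aluminium plate 110x110x8 mm with a grey round cup 68 mm dia in its middle and a steel hose barb on the cup at +x and at -x. Origin under the plate's centre, z up. A slotted steel ring lies in the cup's mouth, its top 52 mm above the bench.
- socket (a point): Centre of the ring's top face, axes as the filter head. Ring bore 38 mm dia, with two slots, half a turn apart, 10 mm wide, for the pins. They lie only roughly along the head's +y and -y: the ring is clamped (it does not give) at an unmeasured angle up to 0.40 rad either way from that. Beside the slots the pins rest on the ring, cartridge origin 13.5 mm below this point.
- under_ledge (a point): Point on the socket's axis 31 mm below the ring's top: bring the cartridge's origin about here to turn it. Clockwise from each slot the ring is a ledge 9 mm thick, which the pins clear with the origin 29.5 mm or more below the ring's top; at 33 mm the flange meets the ring. A stop wall ends the turn and also blocks turning the wrong way from the slot.
- locked (a point): Point on the socket's axis 26 mm below the ring's top: the cartridge's origin is here when locked. A quarter turn (90 degrees) clockwise from each slot, just before the stop wall, the ledge has a notch 3.5 mm deep in its underside, with about 0.06 rad of play either way, into which the spring lifts the pin. Released elsewhere under the ledge, the origin stays at 29.5 mm.
- seat (a joint): Spring seat inside the cup, travel in m, 0 = up, grows downward to 0.017. It meets the nose's underside when the cartridge's origin is 17 mm below the ring's top and pushes up with 2.4 N + 800 N/m: about 10 N when locked (0.009), 12 to 15 N while the cartridge is pushed under the ledge (0.0125 to 0.016). It lifts an unlocked cartridge back up to 17 mm.
- carboy_tap: Tall white carboy, fixed, about 250 mm dia and 360 mm high, with a small tap toward the robot, to the right of the filter head: go round it.
- bottle_small: small screw-cap laboratory bottle, 56 dia x 110 mm, bystander, origin under its centre
- weigh_boat: shallow white weighing dish, 63x78x16 mm, bystander, origin under its centre
- timer: small desk timer, 68x64x19 mm, bystander, origin under its centre
- pen: marker pen lying down, 142 mm long, 13 mm thick, bystander, origin under its centre
Mind the look-alikes: they are no part of the job. Leave any purple look-alike of the cartridge alone.

How it is judged:
By the outcome, as a careful person would: the job done as asked, in the order asked, and still so for the second after the job is handed in, with the robot touching nothing.
It also fails if it takes over 72 s, if anything falls off the work surface, if the arm or the gripper's body presses on something with over 40 N, if the wrist force passes 120 N, or if a joint passes its speed limit or range.

## Working session

There is one attempt and no reset: what is moved stays moved. The work goes in short steps, Python scripts to look and compute and a tool call to move; the robot and the scene stay as the last step left them, time stands still between calls to the robot, and variables do not carry over. Pictures are saved under pics/ and viewed, about 8 in all and at most 12, crops included, and the job is handed in when it is done.

Besides the shell and the picture viewer there is one more tool, called after ">>>" in YAML: its name, and indented under it one key for each argument. play_rows: Moves the arm, as the interface text tells. Shift numbers are shares of 0.2 m and turn numbers shares of 90 degrees, none past 1 either way. Its arguments: {"type":"object","properties":{"motion":{"type":"array","items":{"type":"array","items":{"type":"number"}}},"squeeze":{"type":"number"}},"required":["motion"]}

```bash
mkdir -p pics; cat > h.py <<'E'
import numpy as np, cv2
from bench import r, eyes, job
from scipy.spatial.transform import Rotation as Ro
def tri(obs):
    A=[];b=[]
    for p,uv in obs:
        P=p['mtx']@np.c_[p['R'],p['t']]
        for k in (0,1):
            q=P[k]-uv[k]*P[2]; q=q/np.linalg.norm(q[:3]); A.append(q[:3]);b.append(-q[3])
    x,res,_,_=np.linalg.lstsq(np.array(A),np.array(b),rcond=None); return x,np.sqrt(res)
def atz(p,uv,z):
    d=p['R'].T@np.linalg.inv(p['mtx'])@[uv[0],uv[1],1]; c=-p['R'].T@p['t']; return c+d*(z-c[2])/d[2]
def proj(p,X):
    q=p['mtx']@(p['R']@np.asarray(X)+p['t']); return q[:2]/q[2]
def save(p,n,crop=None,s=1):
    im=p['image'][:,:,::-1]
    if crop: im=im[crop[1]:crop[3],crop[0]:crop[2]]
    cv2.imwrite('pics/'+n,cv2.resize(im,None,fx=s,fy=s,interpolation=cv2.INTER_CUBIC))
E
python3 - <<'E'
from h import *
ps={n:eyes.camera(n) for n in('scene','side','wrist')}
im=np.vstack([ps['scene']['image'],ps['side']['image']])[:,:,::-1]
cv2.imwrite('pics/a.png',cv2.resize(im,None,fx=.71,fy=.71,interpolation=cv2.INTER_AREA))
for n,p in ps.items():
    print(n,-p['R'].T@p['t'])
    for l in('cartridge','pins','grip','filter_head','socket','carboy_tap','bottle_small','weigh_boat','timer','pen'):
        print(' ',l,[(d['xy'] if 0 else np.round(d['xy']).astype(int).tolist(),round(d['p'],2)) for d in eyes.landmark_of(p,l)][:4])
print(r.read_state())
E
```

```text
scene [-0.25333192 -0.35980827  1.18595832]
  cartridge [([154, 215], 0.84), ([258, 215], 0.64)]
  pins [([154, 212], 0.66), ([255, 210], 0.4)]
  grip [([147, 200], 0.75), ([259, 197], 0.56)]
  filter_head []
  socket []
  carboy_tap []
  bottle_small [([358, 211], 0.81)]
  weigh_boat []
  timer [([218, 245], 0.73)]
  pen [([257, 213], 0.61)]
side [-0.20944603  0.71399915  0.95105967]
  cartridge [([249, 240], 0.75), ([197, 334], 0.55), ([308, 250], 0.51)]
  pins [([249, 235], 0.69), ([195, 334], 0.63)]
  grip [([192, 322], 0.96), ([248, 238], 0.73), ([251, 221], 0.61)]
  filter_head [([294, 216], 0.9)]
  socket [([297, 205], 0.75)]
  carboy_tap []
  bottle_small [([277, 174], 0.76)]
  weigh_boat [([218, 214], 0.73)]
  timer [([271, 287], 0.94), ([249, 239], 0.18)]
  pen [([309, 247], 0.67)]
wrist [ 0.34979106 -0.52359234  0.38470075]
  cartridge []
  pins []
  grip []
  filter_head []
  socket []
  carboy_tap []
  bottle_small []
  weigh_boat []
  timer []
  pen []
{'time': 1.65, 'joint_positions': array([ 1.08440661,  0.3321997 , -0.06471888,  1.46010586,  0.02160595,
        1.34993123, -0.08849749]), 'joint_vel': array([-1.23072522e-03, -1.02560829e-03,  1.86661715e-03,  2.58641180e-05,
       -1.83437467e-04, -5.06640458e-04, -6.82985014e-05]), 'joint_torque': array([-1.58704090e-03, -6.23016572e+01,  2.38254445e-02, -3.90115571e+01,
       -6.10673055e-02,  3.15349025e-02,  1.78254510e-05]), 'ee_pos': array([ 0.27961612, -0.55897333,  0.19747296]), 'eef_rot': array([9.73229786e-01, 2.29834252e-01, 1.37354158e-05, 2.25044012e-05]), 'ft_force': array([-0.05054414, -0.83442509, -0.08322105]), 'torque': array([-0.03205082, -0.01427947,  0.05725784]), 'width': 0.0869343529381509}
```

View pics/a.png

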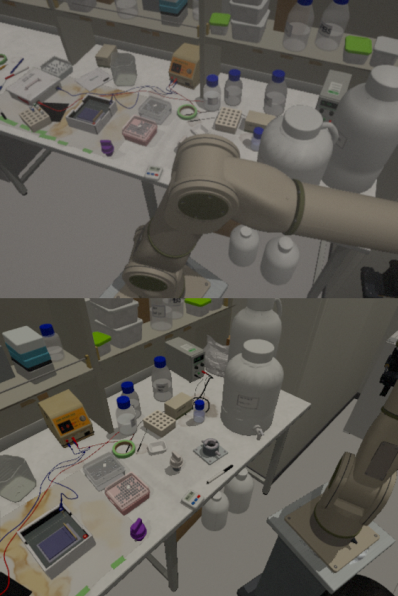

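Candidates in the side view (full pixels): a white cartridge at about (248,238), and a purple look-alike at (195,334). The white one fits the description, so I'll check it in a close crop.

```bash
python3 - <<'E'
from h import *
p=eyes.camera('side'); save(p,'b.png',(190,170,350,290),5)
for n,uv,z in(('cart',(249,240),0),('grip',(248.5,222),.075),('purple',(197,334),0),('head',(294,216),0),('sock',(297,205),.052),('timer',(271,287),0),('pen',(309,247),0),('boat',(218,214),0),('bottle',(277,174),0)): print(n,np.round(atz(p,uv,z),3))
q=Ro.from_quat(r.read_state()['eef_rot']).as_matrix();print(q)
w=eyes.camera('wrist');print('cam in tool',q.T@(-w['R'].T@w['t']-r.read_state()['ee_pos']), (w['R']@q).round(3),w['mtx'])
E
```

```text
cart [0.521 0.324 0.   ]
grip [0.523 0.323 0.075]
purple [0.325 0.58  0.   ]
head [0.535 0.156 0.   ]
sock [0.528 0.153 0.052]
timer [0.348 0.355 0.   ]
pen [0.409 0.188 0.   ]
boat [0.664 0.354 0.   ]
bottle [0.732 0.094 0.   ]
[[ 8.94363902e-01  4.47340139e-01  9.83414793e-05]
 [ 4.47340147e-01 -8.94363901e-01 -7.47451694e-05]
 [ 5.45165545e-05  1.10841473e-04 -9.99999992e-01]]
cam in tool [ 7.85865001e-02 -1.27905176e-04 -1.87942612e-01] [[ 0.     1.    -0.001]
 [-0.958  0.    -0.286]
 [-0.286  0.001  0.958]] [[316.89588358   0.         279.2651346 ]
 [  0.         316.89588358 210.87751169]
 [  0.           0.           1.        ]]
```

View pics/b.png

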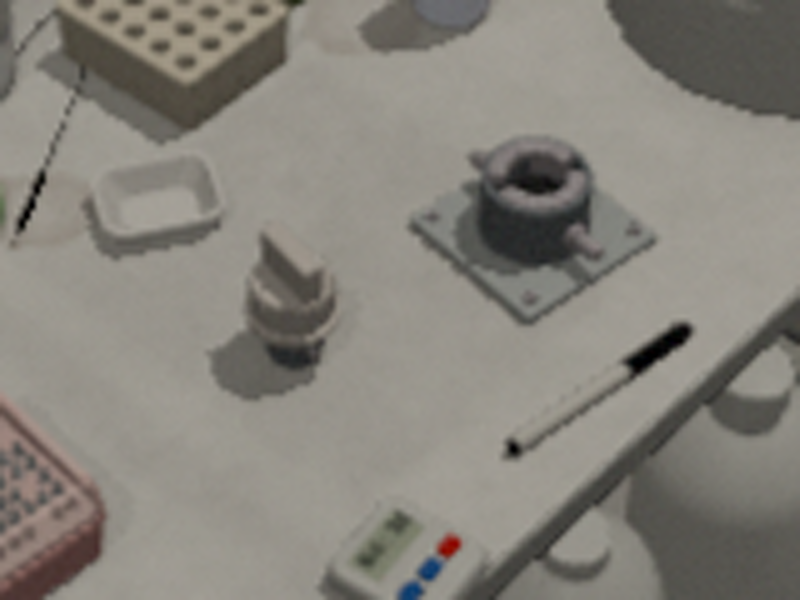

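The crop shows the white cartridge standing on its grey nose at full pixel (248,238). The slotted head is at (297,207), and the pen and timer are in front. Next I raise the arm and go round the carboy high and close in.

>>> play_rows:
  motion:
    - [0,0,-0.3,0,0,0,100]
    - [0,0,-0.6,0,0,0,100]
    - [0,0,-0.9,0,0,0,100]
    - [0,0,-1,0,0,0,100]
    - [0,0,-1,0,0,0,100]

```text
time: 2.38
ee_pos: [0.2799, -0.5594, 0.3989]
eef_rot: [0.973, 0.23, 0.0, 0.001]
ft_force: [0.8, -0.2, -0.2]
width: 0.0868
```

```bash
python3 - <<'E'
from h import *
p=eyes.camera('side')
print('carboy',[ (d['xy'],d['p']) for d in eyes.regions_of(p,'carboy_tap')])
for n,uv,z in(('tap',(369,184),.06),('carboyfront',(345,191),0),('left',(313,160),.05),('bar a',(243,217),.088),('bar b',(254,227),.088),('slot a',(291,209),.052),('slot b',(305.5,202),.052),('barb a',(285.5,202),.04),('barb b',(309.5,220),.04)): print(n,np.round(atz(p,uv,z),3))
s=r.read_state();print(s['ee_pos'],s['joint_positions'].round(2),s['time'])
E
```

```text
carboy []
tap [ 0.484 -0.091  0.06 ]
carboyfront [ 0.545 -0.053  0.   ]
left [ 0.683 -0.017  0.05 ]
bar a [0.536 0.332 0.088]
bar b [0.488 0.325 0.088]
slot a [0.523 0.178 0.052]
slot b [0.526 0.123 0.052]
barb a [0.567 0.168 0.04 ]
barb b [0.467 0.149 0.04 ]
[ 0.27953753 -0.55882425  0.39598644] [ 1.07  0.32 -0.05  1.06  0.02  1.76 -0.08] 2.475
```

>>> play_rows:
  motion:
    - [0.2,-0.24,-0.1,0,0,0,100]
    - [0.4,-0.47,-0.15,0,0,0,100]
    - [0.6,-0.7,-0.15,0,0,0,100]
    - [0.8,-0.94,-0.15,0,0,0,100]
    - [0.8,-0.94,-0.15,0,0,0,100]

```text
time: 3.1
ee_pos: [0.3401, -0.3147, 0.4271]
eef_rot: [0.972, 0.233, 0.0, -0.0]
ft_force: [0.0, -0.5, -1.0]
width: 0.0869
```

>>> play_rows:
  motion:
    - [0.2,-0.24,0,0,0,0,100]
    - [0.4,-0.47,0,0,0,0,100]
    - [0.6,-0.7,0,0,0,0,100]
    - [0.8,-0.94,0,0,0,0,100]
    - [0.8,-0.94,0,0,0,0,100]

```text
time: 3.72
ee_pos: [0.398, -0.0757, 0.4265]
eef_rot: [0.972, 0.233, -0.0, -0.0]
ft_force: [0.2, -0.3, 0.1]
width: 0.0869
```

>>> play_rows:
  motion:
    - [0.2,-0.25,0,0,0,0,100]
    - [0.4,-0.5,0,0,0,0.1,100]
    - [0.6,-0.75,0,0,0,0.2,100]
    - [0.67,-1,0,0,0,0.2,100]
    - [0.67,-1,0,0,0,0.2,100]

```text
time: 4.35
ee_pos: [0.4272, 0.1619, 0.4264]
eef_rot: [0.997, 0.077, -0.001, -0.0]
ft_force: [-0.3, -0.4, 0.7]
width: 0.0874
```

```bash
cat >> h.py <<'E'
def look(names=('wrist',),labs=('cartridge','pins','grip','filter_head','socket')):
    out={}
    for n in names:
        p=eyes.camera(n); out[n]=p
        for l in labs:
            d=eyes.landmark_of(p,l)
            print(n,l,[(np.round(x['xy'],1).tolist(),round(x['p'],2)) for x in d[:3]])
    return out
E
python3 - <<'E'
from h import *
import pickle
o=look(('wrist','scene','side')); pickle.dump(o,open('v1.pkl','wb'))
save(o['wrist'],'c.png')
E
```

```text
wrist cartridge [([60.0, 182.4], 0.72), ([195.1, 95.6], 0.56)]
wrist pins [([200.7, 94.9], 0.69), ([51.3, 185.9], 0.56)]
wrist grip [([32.2, 189.0], 0.65)]
wrist filter_head [([292.6, 107.3], 0.64), ([198.2, 95.8], 0.43)]
wrist socket [([295.7, 105.4], 0.63)]
scene cartridge [([259.3, 213.0], 0.59)]
scene pins [([257.0, 211.9], 0.71)]
scene grip [([259.4, 197.3], 0.66)]
scene filter_head [([305.6, 236.3], 0.82)]
scene socket [([305.8, 226.2], 0.79)]
side cartridge [([246.8, 239.6], 0.77), ([193.3, 336.0], 0.59)]
side pins [([201.3, 333.3], 0.96), ([250.9, 233.8], 0.69), ([293.4, 211.2], 0.62)]
side grip [([249.9, 223.0], 0.58), ([191.9, 321.9], 0.58)]
side filter_head [([295.3, 218.3], 0.87)]
side socket [([298.9, 203.0], 0.65)]
```

View pics/c.png

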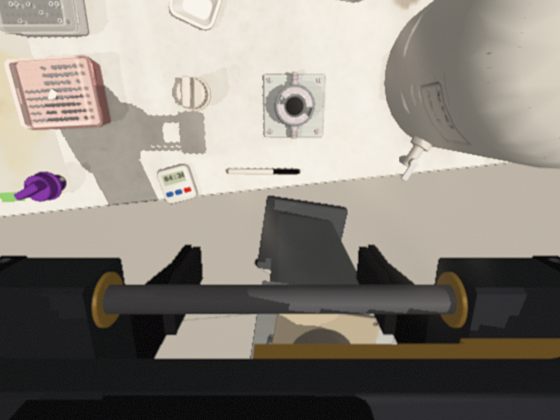

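>>> play_rows:
  motion:
    - [0.2,-0.05,0.15,0,0,0,100]
    - [0.4,-0.1,0.3,0,0,0,100]
    - [0.5,-0.15,0.5,0,0,0,100]
    - [0.5,-0.2,0.6,0,0,0,100]
    - [0.5,-0.2,0.6,0,0,0,100]

```text
time: 5.88
ee_pos: [0.5201, 0.2141, 0.3061]
eef_rot: [0.997, 0.076, -0.001, 0.0]
ft_force: [-0.5, -0.5, 0.3]
width: 0.0872
```

The wrist view shows the white cartridge at (192,95) with its bar nearly vertical in the image. The head is at (294,106) with its ring slots left and right, the purple look-alike at (42,187), and the pen and timer near the edge.

```bash
python3 - <<'E'
from h import *
import pickle
v=pickle.load(open('v1.pkl','rb'))
o=look(); w=o['wrist']; pickle.dump(w,open('v2.pkl','wb')); save(w,'d.png')
P=lambda l,p:[np.array(x['xy']) for x in eyes.landmark_of(p,l)]
V={'w1':v['wrist'],'sc':v['scene'],'si':v['side'],'w2':w}
print('cart',proj(w,[.52,.325,0]),'grip',proj(w,[.52,.325,.075]),'sock',proj(w,[.528,.154,.052]))
def near(l,X):
    obs=[]
    for k in('w2','w1','sc','si'):
        try: c=P(l,V[k])
        except Exception as e: c=[]
        c=[x for x in c if np.linalg.norm(x-proj(V[k],X))<18]
        if c: obs.append((V[k],c[0]))
    return obs
for l,X in(('cartridge',[.52,.325,0]),('grip',[.52,.325,.075]),('pins',[.52,.325,.017]),('socket',[.528,.154,.052]),('filter_head',[.528,.154,0])):
    ob=near(l,X)
    if len(ob)>1: print(l,len(ob),tri(ob))
E
```

```text
wrist cartridge [([48.1, 252.6], 0.81), ([207.2, 158.5], 0.61)]
wrist pins [([38.2, 260.2], 0.88), ([206.7, 159.7], 0.83)]
wrist grip [([199.2, 168.4], 0.68)]
wrist filter_head [([320.4, 171.0], 0.83), ([205.2, 155.6], 0.36)]
wrist socket [([322.9, 177.3], 0.82)]
cart [208.21270671 157.55728195] grip [196.10123864 164.77451613] sock [322.07029067 175.03204091]
cartridge 4 (array([0.51989835, 0.32753302, 0.00501449]), array([0.0068254]))
grip 3 (array([0.51818784, 0.32041599, 0.07833708]), array([0.00554892]))
pins 4 (array([0.51728986, 0.32008066, 0.02243451]), array([0.01077922]))
socket 4 (array([0.52567528, 0.15055804, 0.06018863]), array([0.00381347]))
filter_head 4 (array([0.52654022, 0.15312952, 0.00244338]), array([0.0085732]))
```

View pics/d.png

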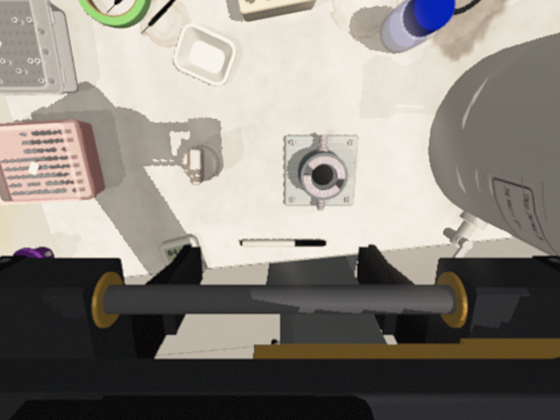

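>>> play_rows:
  motion:
    - [0,-0.25,0.1,0,0,0,100]
    - [0,-0.5,0.3,0,0,0,100]
    - [0,-0.55,0.5,0,0,0,100]
    - [0,-0.55,0.53,0,0,0,100]
    - [0,-0.55,0.53,0,0,0,100]

```text
time: 7.8
ee_pos: [0.5053, 0.3217, 0.2024]
eef_rot: [0.997, 0.074, 0.0, 0.0]
ft_force: [0.1, -0.5, 0.5]
width: 0.0872
```

```bash
python3 - <<'E'
from h import *
import pickle
o=look(labs=('cartridge','grip','pins')); w=o['wrist']; pickle.dump(w,open('v3.pkl','wb')); save(w,'e.png',(180,60,420,260),3)
print(proj(w,[.519,.322,.088]),proj(w,[.519,.322,0]))
s=r.read_state();print(s['ee_pos'],s['joint_positions'].round(2),Ro.from_quat(s['eef_rot']).as_matrix()[:,0])
E
```

```text
wrist cartridge [([279.4, 173.0], 0.74)]
wrist grip [([278.5, 183.3], 0.66)]
wrist pins [([281.6, 171.0], 0.66)]
[280.84834753 186.19562158] [280.40408709 171.25826494]
[0.50552972 0.32213615 0.20303242] [ 0.08  0.42 -0.95  1.49  0.34  1.41 -2.31] [0.9890479  0.14757741 0.00227263]
```

View pics/e.png

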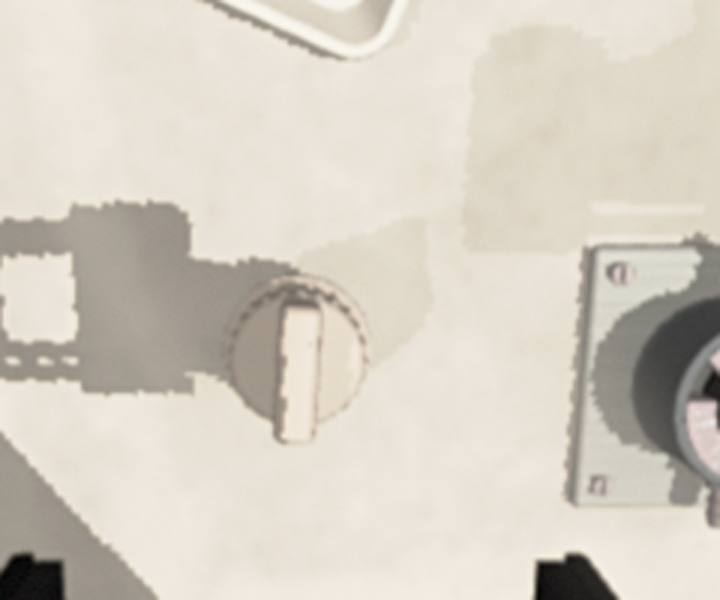

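The crop shows the white cartridge with its bar running from crop (302,305) to (296,440). There are no look-alikes nearby.

```bash
python3 - <<'E'
from h import *
import pickle
w=pickle.load(open('v3.pkl','rb'))
a,b=[atz(w,(180+x/3,60+y/3),.088) for x,y in((302,305),(295.5,441))]
d=a-b;print(a,b,(a+b)/2,np.linalg.norm(d),np.degrees(np.arctan2(d[1],d[0])))
f=atz(w,(180+299/3,60+352/3),.062);print('body c',f)
s=r.read_state();R=Ro.from_quat(s['eef_rot']).as_matrix();print('tool shift',(R.T@((a+b)/2-s['ee_pos']))/.2)
# two-view height of grip
v1=pickle.load(open('v1.pkl','rb'))['side']
print(proj(v1,(a+b)/2))
E
```

```text
[0.54250622 0.32572909 0.088     ] [0.49785154 0.321158   0.088     ] [0.52017888 0.32344354 0.088     ] 0.04488803136449339 5.844739440545578
body c [0.5226921  0.32364636 0.062     ]
tool shift [0.07210119 0.00461226 0.57532536]
[248.63863534 219.42773325]
```

>>> play_rows:
  motion:
    - [0.07,0,0.1,0,0,0.03,100]
    - [0.07,0,0.3,0,0,0.03,100]
    - [0.07,0,0.5,0,0,0.03,100]
    - [0.07,0,0.62,0,0,0.03,100]
    - [0.07,0,0.68,0,0,0.03,100]

```text
time: 8.62
ee_pos: [0.5186, 0.324, 0.065]
eef_rot: [0.999, 0.051, -0.0, 0.0]
ft_force: [0.1, 1.1, -0.0]
width: 0.0868
```

>>> play_rows:
  motion:
    - [0,0,0,0,0,0,40]
    - [0,0,0,0,0,0,15]
    - [0,0,0,0,0,0,10]
    - [0,0,0,0,0,0,0]
    - [0,0,0,0,0,0,0]
  squeeze: 35

```text
time: 9.25
ee_pos: [0.5184, 0.3246, 0.0657]
eef_rot: [0.999, 0.051, 0.0, 0.0]
ft_force: [0.2, -0.1, 0.2]
width: 0.0453
```

>>> play_rows:
  motion:
    - [0,0,0,0,0,0,0]
    - [0,0,0,0,0,0,0]
    - [0,0,0,0,0,0,0]
    - [0,0,0,0,0,0,0]
    - [0,0,0,0,0,0,0]

```text
time: 9.88
ee_pos: [0.5184, 0.3246, 0.0654]
eef_rot: [0.999, 0.051, 0.0, 0.0]
ft_force: [-0.1, -0.6, -1.2]
width: 0.0017
```

The fingers closed to 1.7 mm, so the grasp missed. I'll look before going on.

```bash
python3 - <<'E'
from h import *
o=look(('wrist','side'),labs=('cartridge','grip'))
a=o['wrist']['image'];b=cv2.resize(o['side']['image'][170:290,190:350],(560,420))
cv2.imwrite('pics/f.png',cv2.resize(np.hstack([a,b])[:,:,::-1],(800,300)))
s=r.read_state();print(s['width'],s['time'])
E
```

```text
wrist cartridge [([275.1, 214.8], 0.96)]
wrist grip [([279.7, 250.4], 0.81), ([275.6, 212.5], 0.43), ([406.5, 346.9], 0.18)]
side cartridge [([195.8, 332.6], 0.81), ([246.7, 239.8], 0.66), ([250.8, 234.1], 0.39)]
side grip [([193.6, 321.0], 0.89), ([247.9, 223.5], 0.53)]
0.00027242330739591573 10.175
```

View pics/f.png

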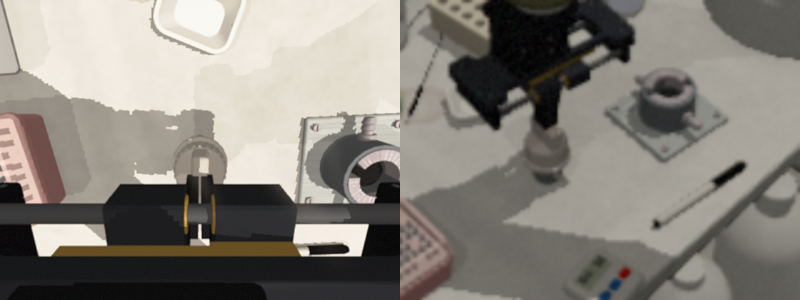

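The fingers are at the bar, but it isn't clear whether they hold it, so I'll zoom in.

```bash
python3 - <<'E'
from h import *
w=eyes.camera('wrist'); s=eyes.camera('side')
a=cv2.resize(w['image'][170:350,200:360],(530,596),interpolation=cv2.INTER_CUBIC)
b=cv2.resize(s['image'][190:260,225:257],(270,596),interpolation=cv2.INTER_CUBIC)
cv2.imwrite('pics/g.png',np.hstack([a,b])[:,:,::-1])
q=r.read_state();print(q['width'],q['ee_pos'],proj(w,q['ee_pos']),proj(s,q['ee_pos']))
E
```

```text
0.00020436734863386934 [0.51831694 0.32455283 0.06539106] [279.30159397 244.70956071] [248.80214142 225.53995866]
```

View pics/g.png

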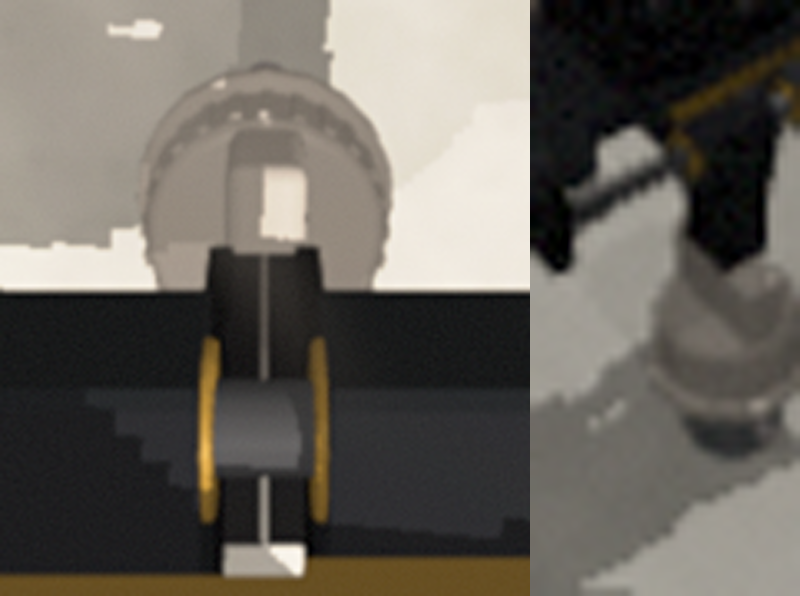

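The shut fingers sit over the bar. Three things show that the tips really end about 17 mm above where the reported TCP says:
- In the side view the tip is 4 px higher than its projection.
- The open and closed finger spread in the wrist view gives a depth of about 0.185, against 0.203 expected.
- The cartridge appears lower than described in the wrist view.

So I open, go about 14 mm lower and grip again.

>>> play_rows:
  motion:
    - [0,0,0,0,0,0,100]
    - [0,0,0,0,0,0,100]
    - [0,0,0,0,0,0,100]
    - [0,0,0,0,0,0,100]
    - [0,0,0,0,0,0,100]

```text
time: 10.9
ee_pos: [0.5183, 0.3246, 0.0654]
eef_rot: [0.999, 0.051, 0.0, 0.0]
ft_force: [-0.4, -0.6, 0.5]
width: 0.0424
```

>>> play_rows:
  motion:
    - [0,0,0,0,0,0,100]
    - [0,0,0.02,0,0,0,100]
    - [0,0,0.04,0,0,0,100]
    - [0,0,0.07,0,0,0,100]
    - [0,0,0.07,0,0,0,40]

```text
time: 11.52
ee_pos: [0.518, 0.3243, 0.0507]
eef_rot: [0.999, 0.051, -0.0, 0.0]
ft_force: [-0.1, 0.2, -0.4]
width: 0.0811
```

>>> play_rows:
  motion:
    - [0,0,0,0,0,0,20]
    - [0,0,0,0,0,0,0]
    - [0,0,0,0,0,0,0]
    - [0,0,0,0,0,0,0]
    - [0,0,0,0,0,0,0]

```text
time: 12.15
ee_pos: [0.5184, 0.3245, 0.0515]
eef_rot: [0.999, 0.051, 0.0, 0.0]
ft_force: [-0.1, 0.1, -0.1]
width: 0.0349
```

>>> play_rows:
  motion:
    - [0,0,0,0,0,0,0]
    - [0,0,0,0,0,0,0]
    - [0,0,0,0,0,0,0]

```text
time: 12.52
ee_pos: [0.5184, 0.3245, 0.0515]
eef_rot: [0.999, 0.051, 0.0, 0.0]
ft_force: [-0.0, 0.2, 0.6]
width: 0.0136
```

The width of 13.6 mm means the fingers are on the bar, but only near its top. I'll reopen slightly, go 8 mm deeper and grip again.

>>> play_rows:
  motion:
    - [0,0,0,0,0,0,40]
    - [0,0,0,0,0,0,40]
    - [0,0,0.02,0,0,0,40]
    - [0,0,0.04,0,0,0,40]
    - [0,0,0.04,0,0,0,40]

```text
time: 13.15
ee_pos: [0.5181, 0.3243, 0.0429]
eef_rot: [0.999, 0.051, -0.0, 0.0]
ft_force: [-0.5, -0.0, 1.0]
width: 0.0342
```

>>> play_rows:
  motion:
    - [0,0,0,0,0,0,0]
    - [0,0,0,0,0,0,0]
    - [0,0,0,0,0,0,0]
    - [0,0,0,0,0,0,0]
    - [0,0,0,0,0,0,0]

```text
time: 13.78
ee_pos: [0.5185, 0.3246, 0.0435]
eef_rot: [0.999, 0.051, 0.0, -0.0]
ft_force: [-1.2, -0.6, 1.0]
width: 0.0138
```

>>> play_rows:
  motion:
    - [0,0,0,0,0,0,0]
    - [0,0,0,0,0,0,0]

```text
time: 14.02
ee_pos: [0.5185, 0.3246, 0.0435]
eef_rot: [0.999, 0.051, 0.0, 0.0]
ft_force: [-0.3, -0.1, 1.0]
width: 0.0139
```

>>> play_rows:
  motion:
    - [0,0,-0.05,0,0,0,0]
    - [0,0,-0.2,0,0,0,0]
    - [0,0,-0.4,0,0,0,0]
    - [0,0,-0.6,0,0,0,0]
    - [0,0,-0.6,0,0,0,0]

```text
time: 14.65
ee_pos: [0.5194, 0.326, 0.1672]
eef_rot: [0.999, 0.051, 0.002, -0.001]
ft_force: [-0.3, 0.5, -1.6]
width: 0.0136
```

>>> play_rows:
  motion:
    - [-0.1,0.15,-0.05,0,0,0,0]
    - [-0.2,0.4,-0.1,0,0,0,0]
    - [-0.35,0.65,-0.1,0,0,0,0]
    - [-0.42,0.81,-0.1,0,0,0,0]
    - [-0.42,0.81,-0.1,0,0,0,0]

```text
time: 15.28
ee_pos: [0.4509, 0.1515, 0.1829]
eef_rot: [0.999, 0.049, -0.0, 0.001]
ft_force: [0.6, 0.4, -1.8]
width: 0.0135
```

```bash
python3 - <<'E'
from h import *
import pickle
o=look(('wrist','scene'),labs=('filter_head','socket','cartridge','pins')); pickle.dump(o,open('v4.pkl','wb'))
w=o['wrist']; c=np.round(proj(w,[.527,.153,.052])).astype(int);print(c)
x0,y0=c[0]-70,max(0,c[1]-60)
print(x0,y0); save(w,'i.png',(x0,y0,x0+140,y0+140),4)
s=r.read_state();print(s['ee_pos'],s['joint_positions'].round(2),s['width'],Ro.from_quat(s['eef_rot']).as_matrix()[:,0])
E
```

```text
wrist filter_head []
wrist socket [([283.2, 118.0], 0.62)]
wrist cartridge [([280.7, 219.5], 0.74)]
wrist pins []
scene filter_head [([304.7, 236.3], 0.8)]
scene socket []
scene cartridge [([286.3, 224.0], 0.85), ([156.7, 216.7], 0.68)]
scene pins [([289.6, 202.9], 0.71), ([285.8, 218.4], 0.59), ([153.8, 212.4], 0.59)]
[285 119]
215 59
[0.45128069 0.15541433 0.18329894] [ 0.52  0.09 -0.98  1.82  0.08  1.28 -1.95] 0.013448563483837467 [ 9.94639731e-01  1.03400666e-01 -3.28435041e-04]
```

View pics/i.png

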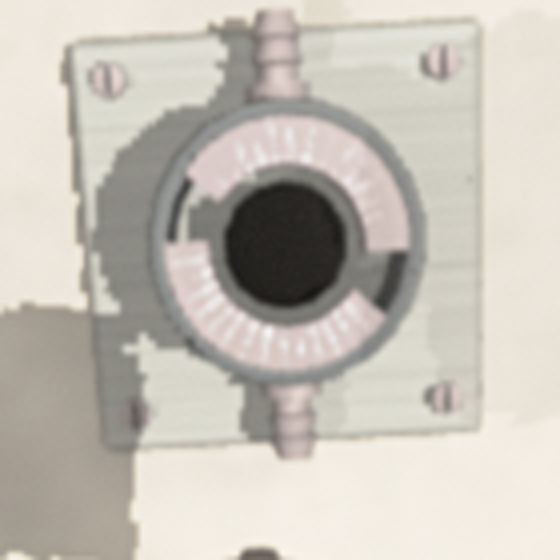

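The crop shows the ring centred near crop (287,242). Its slots are at left (178,212) and right (395,282), about 18° off horizontal in the image. I'll fit this numerically.

```bash
cat > ring.py <<'E'
from h import *
import pickle
o=pickle.load(open('v4.pkl','rb')); w=o['wrist']; im=w['image'].astype(int)
hsv=cv2.cvtColor(w['image'],cv2.COLOR_RGB2HSV)
ys,xs=np.mgrid[59:199,215:355]
rgb=im[59:199,215:355]
m=((rgb[...,0]-rgb[...,1]>10)&(rgb[...,0]>150)).astype(np.uint8)
n,lab,st,ce=cv2.connectedComponentsWithStats(cv2.morphologyEx(m,cv2.MORPH_OPEN,np.ones((2,2),np.uint8)))
for z in(.052,):
    pts=np.array([atz(w,(x,y),z)[:2] for x,y in zip(xs[m>0],ys[m>0])])
    c=np.array([.527,.153])
    from scipy.optimize import least_squares
    # grid-search centre maximising pixels in annulus 19..31
    best=None
    for it in range(3):
        d=np.linalg.norm(pts-c,axis=1); sel=pts[d<.034]
        f=lambda q:np.sum((np.linalg.norm(sel-q[:2],axis=1)>.0185)&(np.linalg.norm(sel-q[:2],axis=1)<q[2]))
        hull=cv2.convexHull(sel.astype(np.float32)*1000)[:,0]/1000
        g=least_squares(lambda q:np.linalg.norm(hull-q[:2],axis=1)-q[2],[*c,.028],loss='soft_l1',f_scale=.0005).x; c=g[:2]
    print(z,'centre,r',g.round(4))
    d=pts-c; rr=np.linalg.norm(d,axis=1); k=(rr>.021)&(rr<g[2]); a=np.degrees(np.arctan2(d[k,1],d[k,0]))%360
    hst=np.histogram(a,bins=np.arange(0,361,4))[0]
    print([(4*i,int(v)) for i,v in enumerate(hst) if v<7])
    th=np.radians(a); print()
uv=[(215+x/4,59+y/4) for x,y in((275,15),(294,455))]
A,B=[atz(w,q,.035) for q in uv]; print('barbs',A,B,np.degrees(np.arctan2(*(A-B)[1::-1])))
E
python3 ring.py; python3 - <<'E'
from h import *
import pickle
o=pickle.load(open('v4.pkl','rb'));v1=pickle.load(open('v1.pkl','rb'));v2=pickle.load(open('v2.pkl','rb'))
# two-view height of ring centre: this view vs earlier wrist pictures / side
print(tri([(o['wrist'],(286.9,119.5)),(v2,(323,176)),(v1['side'],(297.6,203.5)),(v1['scene'],(305.8,226.2))]))
E
```

```text
0.052 centre,r [0.5265 0.1516 0.0294]
[(64, 0), (68, 0), (72, 0), (76, 0), (80, 0), (84, 0), (88, 0), (132, 6), (140, 5), (244, 0), (248, 0), (252, 0), (256, 0), (260, 0), (264, 0), (268, 0)]

barbs [0.57918406 0.15908109 0.035     ] [0.47268187 0.14306948 0.035     ] 8.54985708140191
(array([0.52740912, 0.15191451, 0.05761057]), array([0.00189298]))
```

>>> play_rows:
  motion:
    - [0.1,0.02,0,0,0,-0.08,0]
    - [0.2,0.04,0,0,0,-0.18,0]
    - [0.3,0.06,0,0,0,-0.28,0]
    - [0.37,0.066,0,0,0,-0.38,0]
    - [0.37,0.066,0,0,0,-0.48,0]

```text
time: 16.4
ee_pos: [0.5271, 0.1494, 0.183]
eef_rot: [0.909, 0.417, -0.0, -0.001]
ft_force: [-0.7, 0.9, -1.3]
width: 0.014
```

>>> play_rows:
  motion:
    - [0,0,0,0,0,-0.1,0]
    - [0,0,0,0,0,-0.2,0]
    - [0,0,0,0,0,-0.3,0]
    - [0,0,0,0,0,-0.32,0]
    - [0,0,0,0,0,-0.32,0]

```text
time: 17.02
ee_pos: [0.5263, 0.1493, 0.1833]
eef_rot: [0.779, 0.627, -0.0, -0.0]
ft_force: [0.5, 0.5, -0.6]
width: 0.0139
```

```bash
python3 - <<'E'
from h import *
import pickle
o={n:eyes.camera(n) for n in('wrist','scene','side')}; pickle.dump(o,open('v5.pkl','wb'))
s=r.read_state();R=Ro.from_quat(s['eef_rot']).as_matrix()
print(s['ee_pos'],s['joint_positions'].round(2),s['width'],s['ft_force'],R[:,0],np.degrees(np.arctan2(R[1,0],R[0,0])),R[:,2])
a=cv2.resize(o['wrist']['image'][150:330,190:370],(600,600),interpolation=cv2.INTER_CUBIC)
b=cv2.resize(o['side']['image'][150:240,270:330],(200,300),interpolation=cv2.INTER_CUBIC)
c=cv2.resize(o['scene']['image'][170:260,275:335],(200,300),interpolation=cv2.INTER_CUBIC)
cv2.imwrite('pics/j.png',np.hstack([a,np.vstack([b,c])])[:,:,::-1])
for k in o:
  p=o[k]
  print(k,'tcp',proj(p,s['ee_pos']),'origin',proj(p,s['ee_pos']-[0,0,.0435]),'ring',proj(p,[.5265,.1516,.052]),[ (x['xy'],x['p']) for x in eyes.landmark_of(p,'cartridge')[:2]],[ (x['xy'],x['p']) for x in eyes.landmark_of(p,'socket')[:1]])
E
```

```text
[0.52632787 0.14930848 0.18343978] [ 0.57  0.36 -1.13  1.65  0.34  1.35 -0.82] 0.013898591509328805 [ 0.8692918   0.63037871 -0.79884986] [ 2.11815846e-01  9.77309588e-01 -1.30868499e-04] 77.77121314748837 [ 7.46998364e-05 -1.50096866e-04 -9.99999986e-01]
wrist tcp [278.92146143 244.60186561] origin [279.04875763 222.71803812] ring [278.89961234 193.30618003] [([276.5, 221.9], 0.77)] [([276.6, 197.4], 0.73)]
scene tcp [307.4036939  197.49806675] origin [307.00038027 208.04143982] ring [305.63373745 227.52515742] [([156.8, 215.9], 0.7)] []
side tcp [301.11642024 171.29901222] origin [300.15789419 183.00128008] ring [297.69601927 205.21013654] [([301.4, 182.0], 0.82), ([195.0, 335.6], 0.64)] [([296.4, 202.5], 0.58)]
```

View pics/j.png

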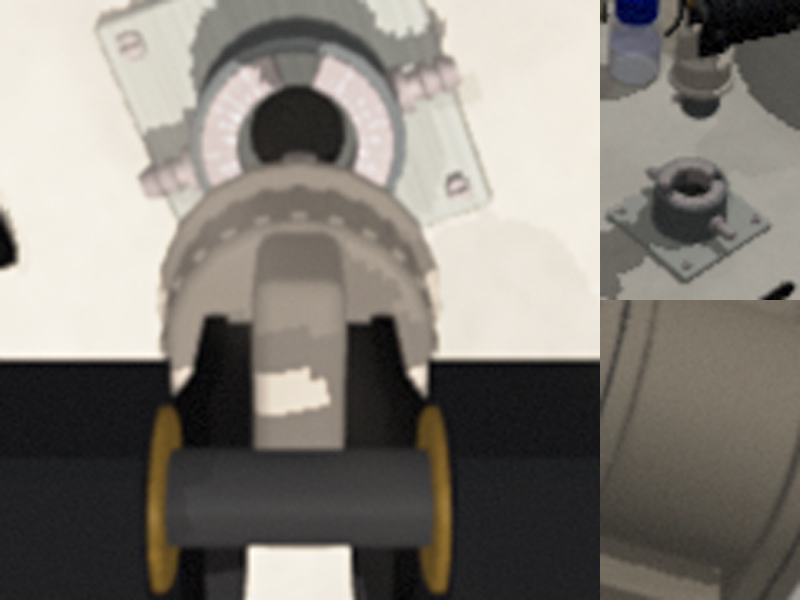

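The cartridge hangs upright in the grip, with a pin visible at (300,158). It lines up with the upper ring slot at column 295, and the ring lies below as expected. I'll descend to just above the ring, then enter.

>>> play_rows:
  motion:
    - [0.009,0,0.1,0,0,0,0]
    - [0.009,0,0.2,0,0,0,0]
    - [0.009,0,0.3,0,0,0,0]
    - [0.009,0,0.4,0,0,0,0]
    - [0.009,0,0.42,0,0,0,0]

```text
time: 18.1
ee_pos: [0.5258, 0.1507, 0.0976]
eef_rot: [0.778, 0.629, -0.001, -0.001]
ft_force: [-0.3, -0.6, -0.4]
width: 0.0137
```

>>> play_rows:
  motion:
    - [0,0,0.015,0,0,0,0]
    - [0,0,0.03,0,0,0,0]
    - [0,0,0.045,0,0,0,0]
    - [0,0,0.055,0,0,0,0]
    - [0,0,0.055,0,0,0,0]

```text
time: 18.73
ee_pos: [0.5267, 0.151, 0.0884]
eef_rot: [0.778, 0.628, -0.0, 0.0]
ft_force: [-0.1, 0.2, -1.2]
width: 0.0134
```

>>> play_rows:
  motion:
    - [0,0,0.01,0,0,0,0]
    - [0,0,0.02,0,0,0,0]
    - [0,0,0.03,0,0,0,0]
    - [0,0,0.035,0,0,0,0]

```text
time: 19.23
ee_pos: [0.5266, 0.151, 0.0813]
eef_rot: [0.778, 0.628, -0.0, -0.0]
ft_force: [0.6, 0.3, -1.6]
width: 0.0136
```

>>> play_rows:
  motion:
    - [0,0,0.007,0,0,0,0]
    - [0,0,0.014,0,0,0,0]
    - [0,0,0.014,0,0,0,0]

```text
time: 19.6
ee_pos: [0.5267, 0.1511, 0.0786]
eef_rot: [0.778, 0.628, 0.0, 0.0]
ft_force: [0.1, 0.1, -1.3]
width: 0.0138
```

>>> play_rows:
  motion:
    - [0,0,0.007,0,0,0,0]
    - [0,0,0.014,0,0,0,0]
    - [0,0,0.02,0,0,0,0]
    - [0,0,0.02,0,0,0,0]

```text
time: 20.1
ee_pos: [0.5269, 0.1511, 0.0748]
eef_rot: [0.778, 0.628, 0.0, 0.0]
ft_force: [-0.6, -0.4, 3.9]
width: 0.0137
```

The force matches the spring (about 5 N at 3.7 mm), so the pins are in the slots. I'll push on to just under the ledge.

>>> play_rows:
  motion:
    - [0,0,0.012,0,0,0,0]
    - [0,0,0.024,0,0,0,0]
    - [0,0,0.036,0,0,0,0]
    - [0,0,0.045,0,0,0,0]
    - [0,0,0.045,0,0,0,0]

```text
time: 20.72
ee_pos: [0.527, 0.1512, 0.0662]
eef_rot: [0.778, 0.628, 0.0, 0.0]
ft_force: [-3.5, -1.8, 10.8]
width: 0.0136
```

>>> play_rows:
  motion:
    - [0,0,0.005,0,0,0,0]
    - [0,0,0.009,0,0,0,0]
    - [0,0,0.009,0,0,0,0]

```text
time: 21.1
ee_pos: [0.5271, 0.1513, 0.0646]
eef_rot: [0.778, 0.629, 0.0, 0.0]
ft_force: [-2.1, -1.5, 11.5]
width: 0.0138
```

>>> play_rows:
  motion:
    - [0,0,0,0,0,0.04,0]
    - [0,0,0,0,0,0.09,0]
    - [0,0,0,0,0,0.15,0]
    - [0,0,0,0,0,0.15,0]

```text
time: 21.6
ee_pos: [0.5275, 0.1515, 0.0648]
eef_rot: [0.847, 0.532, 0.001, 0.0]
ft_force: [-1.5, -0.0, 11.5]
width: 0.0138
```

```bash
cat > st.py <<'E'
from h import *
s=r.read_state();R=Ro.from_quat(s['eef_rot']).as_matrix()
print(s['time'],s['ee_pos'].round(4),s['joint_positions'].round(2),'F',s['ft_force'].round(1),'M',s['torque'].round(2),'yaw',np.degrees(np.arctan2(R[1,0],R[0,0])).round(1),s['width'])
E
python3 st.py
```

```text
21.6 [0.5275 0.1515 0.0648] [ 0.46  0.47 -1.    1.78  0.43  1.13 -1.13] F [-1.5 -0.  11.5] M [-0.18  0.48 -0.09] yaw 64.3 0.013815229216647412
```

>>> play_rows:
  motion:
    - [0,0,0,0,0,0.07,0]
    - [0,0,0,0,0,0.14,0]
    - [0,0,0,0,0,0.21,0]
    - [0,0,0,0,0,0.28,0]
    - [0,0,0,0,0,0.3,0]

```text
time: 22.22
ee_pos: [0.5272, 0.1518, 0.0648]
eef_rot: [0.948, 0.32, 0.001, 0.0]
ft_force: [-3.0, 0.6, 12.1]
width: 0.0136
```

```bash
python3 st.py
```

```text
22.225 [0.5272 0.1518 0.0648] [ 0.39  0.43 -0.91  1.78  0.37  1.11 -1.56] F [-3.   0.6 12.1] M [0.04 0.64 0.12] yaw 37.3 0.01363544761461819
```

>>> play_rows:
  motion:
    - [0,0,0,0,0,0.07,0]
    - [0,0,0,0,0,0.14,0]
    - [0,0,0,0,0,0.21,0]
    - [0,0,0,0,0,0.28,0]
    - [0,0,0,0,0,0.35,0]

```text
time: 22.85
ee_pos: [0.5272, 0.1519, 0.0648]
eef_rot: [0.999, 0.05, 0.001, -0.0]
ft_force: [-2.0, 0.7, 12.3]
width: 0.0138
```

```bash
python3 st.py
```

```text
22.85 [0.5272 0.1519 0.0648] [ 0.31  0.39 -0.8   1.79  0.32  1.09 -2.07] F [-2.   0.7 12.3] M [0.16 0.71 0.1 ] yaw 5.7 0.013812934766740836
```

>>> play_rows:
  motion:
    - [0,0,0,0,0,0.04,0]
    - [0,0,0,0,0,0.08,0]
    - [0,0,0,0,0,0.12,0]
    - [0,0,0,0,0,0.16,0]
    - [0,0,0,0,0,0.16,0]

```text
time: 23.48
ee_pos: [0.5272, 0.152, 0.0648]
eef_rot: [0.997, -0.074, 0.001, -0.0]
ft_force: [-3.0, 0.8, 11.9]
width: 0.0139
```

```bash
python3 st.py
```

```text
23.475 [0.5272 0.152  0.0648] [ 0.28  0.38 -0.76  1.79  0.29  1.09 -2.3 ] F [-3.   0.8 11.9] M [0.28 0.77 0.  ] yaw -8.5 0.01385984274995924
```

>>> play_rows:
  motion:
    - [0,0,0,0,0,0.02,0]
    - [0,0,0,0,0,0.04,0]
    - [0,0,0,0,0,0.04,0]

```text
time: 23.85
ee_pos: [0.5272, 0.152, 0.0648]
eef_rot: [0.994, -0.105, 0.001, -0.0]
ft_force: [-2.1, 0.7, 11.6]
width: 0.0135
```

```bash
python3 st.py
```

```text
23.85 [0.5272 0.152  0.0648] [ 0.27  0.38 -0.75  1.79  0.29  1.09 -2.36] F [-2.1  0.7 11.6] M [0.3  0.74 0.04] yaw -12.1 0.013485615045506697
```

>>> play_rows:
  motion:
    - [0,0,0,0,0,0.015,0]
    - [0,0,0,0,0,0.03,0]
    - [0,0,0,0,0,0.03,0]

```text
time: 24.22
ee_pos: [0.5272, 0.152, 0.0648]
eef_rot: [0.992, -0.129, 0.001, -0.0]
ft_force: [-3.2, 0.3, 11.2]
width: 0.0134
```

```bash
python3 st.py
```

```text
24.225 [0.5272 0.152  0.0648] [ 0.26  0.38 -0.74  1.79  0.28  1.09 -2.41] F [-3.2  0.3 11.2] M [0.33 0.7  0.03] yaw -14.8 0.013386319132702607
```

>>> play_rows:
  motion:
    - [0,0,0,0,0,0.015,0]
    - [0,0,0,0,0,0.03,0]
    - [0,0,0,0,0,0.03,0]

```text
time: 24.6
ee_pos: [0.5272, 0.1517, 0.0648]
eef_rot: [0.988, -0.152, 0.001, -0.0]
ft_force: [-3.8, -0.3, 11.8]
width: 0.014
```

```bash
python3 st.py
```

```text
24.6 [0.5272 0.1517 0.0648] [ 0.26  0.37 -0.73  1.79  0.28  1.08 -2.45] F [-3.8 -0.3 11.8] M [0.12 0.89 0.18] yaw -17.5 0.01400318537097508
```

>>> play_rows:
  motion:
    - [0,0,0,0,0,0.01,0]
    - [0,0,0,0,0,0.02,0]
    - [0,0,0,0,0,0.02,0]

```text
time: 24.98
ee_pos: [0.5271, 0.1516, 0.0648]
eef_rot: [0.986, -0.167, 0.001, -0.0]
ft_force: [-2.1, -0.7, 12.6]
width: 0.0138
```

```bash
python3 st.py; python3 - <<'E'
from h import *
p=eyes.camera('wrist'); q=eyes.camera('side')
a=cv2.resize(p['image'][150:330,190:370],(500,500),interpolation=cv2.INTER_CUBIC)
b=cv2.resize(q['image'][170:240,265:325],(300,500),interpolation=cv2.INTER_CUBIC)
cv2.imwrite('pics/k.png',np.hstack([a,b])[:,:,::-1])
E
```

```text
24.975 [0.5271 0.1516 0.0648] [ 0.25  0.37 -0.73  1.79  0.28  1.08 -2.48] F [-2.1 -0.7 12.6] M [-0.04  0.9   0.44] yaw -19.3 0.0138198930279367
```

View pics/k.png

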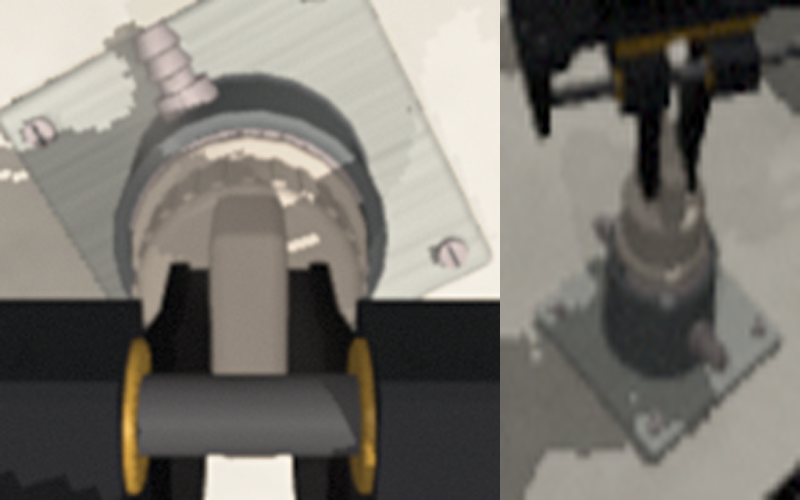

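The view shows the flange flush in the cup and the cartridge upright. The moment rose from 0.03 to 0.18 to 0.44 N m over the last 4.5°, so it is at the stop. I'll ease back a little and let the spring lift it.

>>> play_rows:
  motion:
    - [0,0,0,0,0,-0.01,0]
    - [0,0,0,0,0,-0.025,0]
    - [0,0,-0.008,0,0,-0.025,0]
    - [0,0,-0.016,0,0,-0.025,0]
    - [0,0,-0.02,0,0,-0.025,0]

```text
time: 25.7
ee_pos: [0.527, 0.1515, 0.0684]
eef_rot: [0.989, -0.148, 0.0, -0.0]
ft_force: [-0.8, 1.5, 6.9]
width: 0.0137
```

```bash
python3 st.py
```

```text
25.7 [0.527  0.1515 0.0684] [ 0.26  0.37 -0.74  1.79  0.28  1.09 -2.44] F [-0.8  1.5  6.9] M [0.17 0.37 0.04] yaw -17.1 0.013699420854460352
```

>>> play_rows:
  motion:
    - [0,0,-0.003,0,0,0,0]
    - [0,0,-0.006,0,0,0,0]
    - [0,0,-0.006,0,0,0,0]

```text
time: 26.08
ee_pos: [0.5271, 0.1515, 0.0695]
eef_rot: [0.989, -0.148, 0.0, -0.0]
ft_force: [-0.8, -0.2, 7.3]
width: 0.0138
```

```bash
python3 st.py
```

```text
26.075 [0.5271 0.1515 0.0695] [ 0.26  0.37 -0.74  1.79  0.28  1.09 -2.44] F [-0.8 -0.2  7.3] M [0.21 0.41 0.07] yaw -17.1 0.013767868620407357
```

The cartridge reached the locked height (26 mm below the ring top) with only the spring force on it, so the pins are in the notches. Releasing.

>>> play_rows:
  motion:
    - [0,0,0,0,0,0,25]
    - [0,0,0,0,0,0,40]
    - [0,0,0,0,0,0,50]
    - [0,0,0,0,0,0,50]
    - [0,0,0,0,0,0,50]

```text
time: 26.7
ee_pos: [0.5267, 0.151, 0.069]
eef_rot: [0.989, -0.148, 0.0, 0.0]
ft_force: [-0.8, 0.6, 0.0]
width: 0.043
```

>>> play_rows:
  motion:
    - [0,0,-0.1,0,0,0,50]
    - [0,0,-0.3,0,0,0,50]
    - [0,0,-0.5,0,0,0,50]
    - [0,0,-0.7,0,0,0,50]
    - [0,0,-0.75,0,0,0,50]

```text
time: 27.32
ee_pos: [0.5279, 0.1519, 0.2231]
eef_rot: [0.989, -0.148, 0.003, -0.001]
ft_force: [0.2, 0.3, -1.3]
width: 0.0433
```

>>> play_rows:
  motion:
    - [-0.1,0,0,0,0,0,50]
    - [-0.25,0,0,0,0,0,50]
    - [-0.35,0,0,0,0,0,50]
    - [-0.35,0,0,0,0,0,50]

```text
time: 27.82
ee_pos: [0.459, 0.1721, 0.2196]
eef_rot: [0.989, -0.148, 0.001, 0.0]
ft_force: [1.2, -0.5, -1.1]
width: 0.0432
```

```bash
python3 st.py; python3 - <<'E'
from h import *
import pickle
o=look(('wrist','side','scene'),labs=('cartridge','grip')); pickle.dump(o,open('v6.pkl','wb'))
w=o['wrist'];q=o['side']
for z in(.026,.0225,.035,): print(z,'bar top ctr',proj(q,[.5265,.1516,z+.088]),proj(w,[.5265,.1516,z+.088]),'grip',proj(q,[.5265,.1516,z+.075]),proj(w,[.5265,.1516,z+.075]))
c=np.round(proj(w,[.5265,.1516,.1])).astype(int);x0,y0=max(0,c[0]-80),max(0,c[1]-75);print(x0,y0)
a=cv2.resize(w['image'][y0:y0+150,x0:x0+150],(500,500),interpolation=cv2.INTER_CUBIC)
b=cv2.resize(q['image'][165:235,270:312],(300,500),interpolation=cv2.INTER_CUBIC)
cv2.imwrite('pics/l.png',np.hstack([a,b])[:,:,::-1])
E
```

```text
27.825 [0.459  0.1721 0.2196] [ 0.33  0.08 -0.81  1.74  0.06  1.35 -2.36] F [ 1.2 -0.5 -1.1] M [-0.02 -0.   -0.  ] yaw -17.0 0.04323544090486839
wrist cartridge [([277.6, 124.3], 0.84), ([49.4, 344.9], 0.39)]
wrist grip [([278.4, 124.4], 0.71)]
side cartridge [([198.4, 335.3], 0.9), ([296.4, 206.6], 0.6), ([300.7, 204.2], 0.31)]
side grip [([192.1, 321.5], 0.81), ([298.9, 191.2], 0.57)]
scene cartridge [([304.8, 233.0], 0.84), ([156.5, 218.0], 0.51)]
scene grip [([308.1, 214.0], 0.82), ([147.1, 201.5], 0.57), ([301.2, 226.7], 0.15)]
0.026 bar top ctr [298.92402872 189.94455685] [278.90470422 125.97447121] grip [298.65950705 193.23286748] [278.88449852 125.6013977 ]
0.0225 bar top ctr [298.85243205 190.83458637] [278.8990916  125.87084103] grip [298.5889437  194.11005172] [278.87934587 125.5062603 ]
0.035 bar top ctr [299.10943372 187.63975795] [278.91976553 126.25255994] grip [298.84222688 190.9614484 ] [278.89830049 125.85623419]
199 51
```

View pics/l.png

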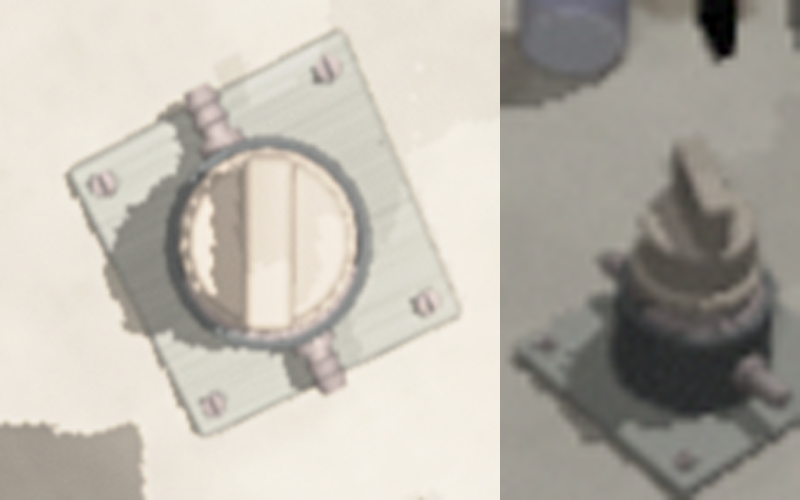

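The final view shows the cartridge upright in the head, with the flange just above the ring, the bar turned a quarter, and the gripper clear. I'll hand it in.

```bash
python3 -c "
from h import *
print(job.close_job())"
```

```text
the job is handed in; nothing more can be done
None
```

The white cartridge is in the filter head and, by force and position, locked and upright. The job was handed in at about 28 s with the gripper well clear.

**What I did**
- **Grasp:** I went round the carboy high up and pinched the grip bar. The first close missed because the fingertips sat roughly 20 mm higher than the reported tool point. I regripped about 22 mm lower, and the width read 13.8 mm on the 14 mm bar.
- **Insertion:** I measured the ring slots at about 78° in the world frame, 0.36 rad off the head's y. The pins dropped into the slots on the first try. I pushed down with about 13 N at most and turned clockwise until the moment rose to 0.44 N m at the stop.
- **Locking:** I eased back about 2° and let the spring lift the cartridge. It reached 26 mm below the ring top with 7.3 N on the tool, just under the 8.3 N expected there. That is how I know the pins are in the notches.

**Last checks**
- After release, the wrist and side views show it upright and centred, with the flange just above the ring.
- **Angle:** The gripper turned about 95° from my slot estimate (90° plus about 3° of play), which I put down to error in that estimate.
- **Height:** The side view has under 1 px to tell 26 mm from 29.5 mm, so the lock rests on the force and height readings rather than the picture.
- **Bystanders:** I did not measure the other things on the bench again, but nothing came near them and no unexpected force appeared.

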